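# Tip the ball dispenser until the first brass ball stands at the rim

## Task

Three tilting tubes on the workbench hold bearing balls: press down the blue thumb plate of the one with the brass balls and tilt it slowly until its first ball has rolled forward to the rim. Stop there, with the tube only slightly mouth-down and no ball spilled, and let go; leave the tubes with the steel and the black balls as they are.

Things in the scene. Friction and masses are not known exactly. Their poses are not given: they have to be found in the camera images.
- brass_tube (a joint): tilt in rad of the tube holding two brass balls: 0 level, positive = mouth lowered; starts at -0.34 to -0.18, range -0.5 to 0.9. The axis is level, 120 mm up, 125 mm behind the mouth. Stiff pivot, stays where left: 3 to 5 N on the plate tilts it. Past 0.05 the balls roll forward in a second (press drops about 1 N); tilted steeply and fast they can jump the lip. Lower the plate at 20 to 50 mm/s
- brass_stand: fixed stand of the brass tube, origin under the tilting axis, mouth towards its -x; grey cheeks 135 mm tall, 56 mm over all; base 150 by 70 mm. The tube is aluminium, 150 mm long, 32 mm outside, 26 mm inside, black closed end, blue band at the mouth, balls seen through a window slot along its top
- brass_plate (a point): centre of the top face of the blue thumb plate on the brass tube: 36 mm along the tube, 44 mm across, 5 mm thick. It lies 75 mm from the tilting axis towards the mouth, 18 mm above the tube's centre line: about 155 mm above the table at the start, 138 mm with the tube level. -x points along the tube to the mouth, z square to the plate
- brass_ball1_center (a point): centre of the first brass ball, the one nearer to the mouth (diameter 20 mm, about 36 g); at the start it lies near the closed end. Its axes turn with it and mean nothing
- brass_rim (a point): middle of the mouth of the brass tube, in the plane of its rim, 3 mm below the tube's centre line (height of the centre of a ball in the tube); -x points out of the mouth. A blue lip, 7 mm high, 4 mm thick, crosses the bottom of the mouth and stops the balls; a ball resting against it has its centre about 13 mm from this point
- steel_tube (a joint): same stand and tube as the brass one, but filled with two bright steel balls; not to be touched. Value as for brass_tube (it starts at -0.34 to -0.18)
- black_tube (a joint): same stand and tube as the brass one, but filled with two black ceramic balls; not to be touched. Value as for brass_tube (it starts at -0.34 to -0.18)
There are look-alikes about, which are no part of the job. What is shaped like the part that bears steel_tube but green is not meant.

How it is judged:
At the end, for the whole second after the job is handed in: The first brass ball rests inside the mouth of its tube against the lip, its centre within 20 mm of the middle of the rim; the tube stands still, mouth-down by less than 0.40 rad (23 degrees); the steel and black tubes are still mouth-up by more than 0.08 rad (distance between brass_ball1_center and brass_rim below 0.02 m and value of joint brass_tube between 0.01 and 0.4 rad and velocity of joint brass_tube between -0.05 and 0.05 rad/s and value of joint each of steel_tube, black_tube below -0.08 rad); the robot touches nothing.
It fails at once if the brass tube tipped far too steeply (over 0.55 rad, 31 degrees, mouth-down) (value of joint brass_tube above 0.55 rad).
It fails at once if the brass tube tilted in a rush (over 2 rad/s) (velocity of joint brass_tube above 2 rad/s).
It fails at once if the first brass ball spilled (below 50 mm above the table) (height (world z) of brass_ball1_center below 0.05 m).
It fails at once if the steel or the black tube tipped towards level (less than 0.08 rad mouth-up) (value of joint any of steel_tube, black_tube above -0.08 rad).
It also fails if it takes over 40 s, if anything falls off the work surface, if the arm or the gripper's body presses on something with over 40 N, if the wrist force passes 120 N, or if a joint passes its speed limit or range.

## Robot

A 7-joint arm with a two-finger parallel gripper is mounted at the origin on the work surface. World frame = base frame: x ahead of the robot, y to its left, z up, the work surface at z = 0. Lengths are in m, angles in rad, forces in N, time in s.
With the tool pointing down it reaches from about 0.4 to 0.9 m from the base axis. Payload 5.5 kg.
Tool frame: the origin (TCP) lies at the very end of the fingers, on their centre line; the grasp point (between the pads) lies 19 mm behind it; x points along the fingers, y is the direction in which the jaws open and shut, and the axes are right-handed (so a half turn about x gives the same grasp; the last joint's range is limited). The gripper opens to 92 mm and grips with 3 to 60 N. Pads are 19 mm wide; open, the fingers measure 130 mm over their backs; the gripper's body (75 mm by 190 mm) begins 47 mm behind the grasp point.
Start: joints at [0.263, 0.501, -0.427, 1.55, 0.221, 1.138, -0.21], TCP at [0.65, 0, 0.187] pointing down, gripper open.
Joint ranges: [-2.88, 2.88], [-0.31, 2.03], [-1.54, 1.56], [0.2, 2.42], [-1.41, 4.55], [0.19, 2.02], [-2.57, 2.57]. Speed limits (rad/s): [2.57, 2.57, 3.14, 3.14, 3.14, 3.14, 3.14].

## Interface

Orientations are given as a unit quaternion [x, y, z, w].
In Python, from rig import status, eyes, r gives the robot as it stands.
- The arm moves only by the tool send_rows, never from a script. Its argument "motion" is a list of rows, each an object with "slide": the shift along the tool's x, y, z scaled (see below), a list of three; "twist": the turn, a rotation vector about the tool's x, y, z scaled (see below), a list of three; "gripper": the gripper command: -1 is shut, 1 is fully open, values between are in proportion. In form: [{"slide": [tx, ty, tz], "twist": [rx, ry, rz], "gripper": gripper}, ...]. A call has 1 to 10 rows; each row is the pose to reach, as a shift and turn from the pose measured when the call began, along the tool's axes at that moment; what a row does not reach only later rows make up. The controller multiplies each number of a shift by 400 mm and each number of a turn by 45 degrees. A row lasts 1/10 s, in which the tool goes at most 50 mm and 8.59 degrees, less where a joint would pass 70% of its speed; a pose out of reach is approached as far as the arm can. A call with a number of a shift or a turn outside -1 to 1 is refused whole. A call with a gripper value outside its range is refused whole. The fingers move at their own pace and stop on an object; "newtons" is the grip in N (left out, the last holds). Time passes only in rows, so rows that repeat a pose let the fingers close. It gives the time, the measured TCP pose, the force and the opening at its end, in the units of the state.
- status.get_obs(): the state, without advancing time (a new reading comes with each control period).
- eyes.read_camera(name): name is "scene" or "side" or "wrist"; returns the picture (420x560x3 uint8, blue, green, red); there is no depth.
- eyes.get_calibration(name): a dict with "mtx" (3x3 intrinsics, pixels), "extrinsics" (4x4, takes a point from camera to world coordinates). Camera axes: x right, y down, z forward; pixel columns grow to the right and rows downward; lengths in m; the calibration is good to about 2 mm. A picture is of the moment at which its call begins: read the wrist's pose just before it. get_calibration takes no time and is no camera call; for the wrist camera it gives the pose at the moment of the call.
- r.sign_off(): hands the job in, once; it reports no verdict.
The state is a dict: "clock": time; "joints": joint angles; "qvel": joint speeds; "joint_efforts": joint torques, N m; "tool_pos": TCP position; "eef_rot": TCP orientation; "contact_force": force on the tool from outside, world axes, zero at the start; "torque": the same for the moment, N m; "grip_width": finger opening in m.
Only numpy, scipy, OpenCV 4.12 (cv2) and the standard library are available. Lean on these libraries where they do the work, as an engineer would, in place of code of your own. Each camera call takes 0.05 s, during which the arm holds its last target.

## Working session

There is one attempt and no reset: what is moved stays moved. The work goes in short steps, Python scripts to look and compute and a tool call to move; the robot and the scene stay as the last step left them, time stands still between calls to the robot, and variables do not carry over. Pictures are saved under pics/ and viewed, and the job is handed in when it is done.

Besides the shell and the picture viewer there is one more tool, called by a JSON object that holds its "name" and its "arguments". send_rows: Moves the arm, as the interface text tells. Its arguments: {"type":"object","properties":{"motion":{"type":"array","items":{"type":"object","properties":{"slide":{"type":"array","items":{"type":"number"}},"twist":{"type":"array","items":{"type":"number"}},"gripper":{"type":"number"}}}},"newtons":{"type":"number"}},"required":["motion"]}

```bash
mkdir -p pics; ls; python3 - <<'E'
from rig import status, eyes, r
import cv2
o=status.get_obs()
print(o['clock'],o['tool_pos'],o['eef_rot'],o['contact_force'],o['grip_width'])
for n in ['scene','side','wrist']:
    c=eyes.get_calibration(n); print(n,c['mtx'],c['extrinsics'])
    cv2.imwrite(f'pics/{n}0.png',eyes.read_camera(n))
E
```

```text
pics
0.0 [ 6.49222860e-01 -4.53168124e-05  1.86173023e-01] [ 0.49948864  0.50052479 -0.50045516  0.49953045] [ 0.3588689   0.51140639 -0.45639764] 0.09208706565857053
scene [[402.55381956   0.         280.24899115]
 [  0.         402.55381956 207.95017782]
 [  0.           0.           1.        ]] [[-0.60906576  0.52585038 -0.59373418  0.95826647]
 [ 0.79286313  0.38464827 -0.47266665  0.37195181]
 [-0.02017311 -0.75863502 -0.65120347  0.63347569]
 [ 0.          0.          0.          1.        ]]
side [[399.31334729   0.         275.29123806]
 [  0.         399.31334729 211.58423039]
 [  0.           0.           1.        ]] [[-0.96494595 -0.14113513  0.22126949  0.28109984]
 [-0.26243244  0.50949708 -0.81947663  0.71843199]
 [ 0.00292078 -0.84881894 -0.52867558  0.58842697]
 [ 0.          0.          0.          1.        ]]
wrist [[310.90680678   0.         278.87880208]
 [  0.         310.90680678 210.925898  ]
 [  0.           0.           1.        ]] [[ 9.99997684e-01  9.81187341e-04 -1.91575094e-03  6.47814397e-01]
 [ 4.69113891e-04 -9.68009639e-01 -2.50912574e-01  6.73594741e-02]
 [-2.10065762e-03  2.50911094e-01 -9.68007857e-01  3.83388729e-01]
 [ 0.00000000e+00  0.00000000e+00  0.00000000e+00  1.00000000e+00]]
```

View pics/scene0.png

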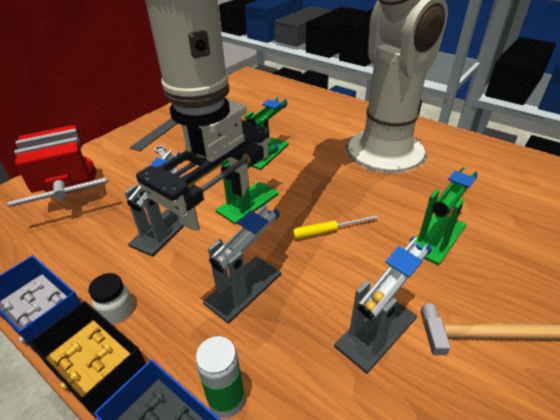

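View pics/side0.png

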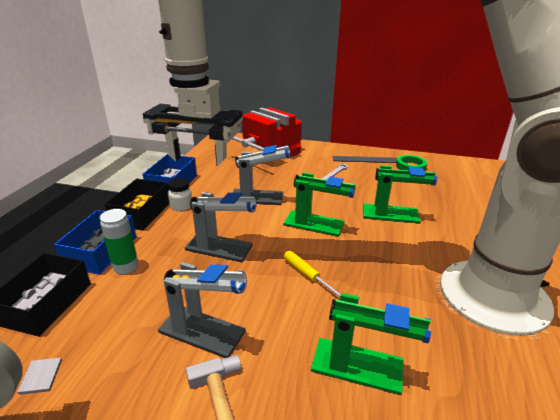

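View pics/wrist0.png

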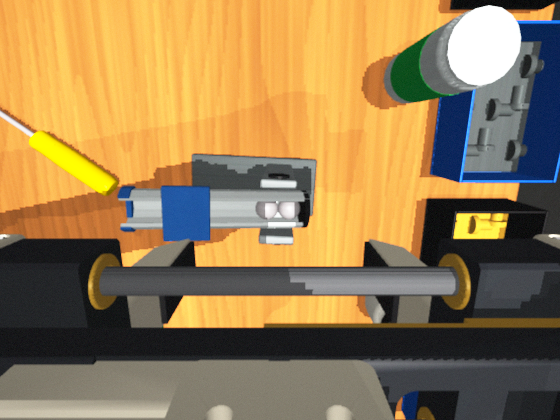

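The scene and side views show three grey-stand tubes and three green look-alikes. The wrist view shows steel balls in the middle tube at (280,209). The candidates for the brass tube, in scene pixels, are:
- Grey tubes: front-right (385,285) with a yellowish ball at (375,298), middle (240,245), and far (155,190).
- Green look-alikes: (450,205), (245,190) and (268,120).

I choose the front-right grey one and will check it in a crop, marking the plate corners.

```bash
python3 - <<'E'
import cv2,numpy as np
a=cv2.imread('pics/scene0.png')[220:370,320:450]; b=cv2.imread('pics/side0.png')[245:360,150:260]
a=cv2.resize(a,(390,450),interpolation=cv2.INTER_CUBIC); b=cv2.resize(b,(400,450),interpolation=cv2.INTER_CUBIC)
cv2.imwrite('pics/crop1.png',np.hstack([a,b]))
for n in ['scene','side']:
    im=cv2.imread(f'pics/{n}0.png'); h=cv2.cvtColor(im,cv2.COLOR_BGR2HSV)
    m=cv2.inRange(h,(100,120,60),(125,255,255))
    k,l,s,c=cv2.connectedComponentsWithStats(m)
    for i in range(1,k):
        if 40<s[i,4]<1500:
            q=cv2.minAreaRect(cv2.findContours((l==i).astype('uint8'),0,1)[0][0])
            print(n,s[i],c[i].round(1),cv2.boxPoints(q).round(0).tolist())
E
```

```text
scene [ 246    0   48   42 1238] [265.3  17.2] [[246.0, 0.0], [293.0, 0.0], [293.0, 41.0], [246.0, 41.0]]
scene [301   0  76  11 612] [339.5   3.7] [[301.0, 0.0], [376.0, 0.0], [376.0, 10.0], [301.0, 10.0]]
scene [439   0  30  54 939] [453.4  25. ] [[439.0, 51.0], [446.0, -3.0], [468.0, 0.0], [460.0, 55.0]]
scene [467   0  28  59 672] [479.9  28. ] [[465.0, 56.0], [483.0, -3.0], [494.0, 0.0], [476.0, 59.0]]
scene [456  77  16  23 165] [463.1  89.6] [[455.0, 97.0], [462.0, 74.0], [471.0, 77.0], [464.0, 100.0]]
scene [539  82  21  32 458] [551.3  98.4] [[539.0, 108.0], [545.0, 81.0], [566.0, 86.0], [559.0, 113.0]]
scene [331  86  25  10 115] [343.6  90.5] [[331.0, 90.0], [332.0, 85.0], [355.0, 91.0], [354.0, 96.0]]
scene [263 100  19   8  99] [272.  103.5] [[263.0, 105.0], [264.0, 98.0], [281.0, 102.0], [280.0, 109.0]]
scene [151 158  17   9 101] [158.4 162.3] [[151.0, 158.0], [167.0, 158.0], [167.0, 166.0], [151.0, 166.0]]
scene [449 171  27  16 236] [461.6 178.6] [[448.0, 180.0], [452.0, 170.0], [475.0, 177.0], [472.0, 188.0]]
scene [238 211  30  23 367] [252.6 221.9] [[237.0, 223.0]
[... 516 characters left out ...]
[[325.0, 184.0], [327.0, 175.0], [342.0, 179.0], [340.0, 188.0]]
side [220 192  22  11 154] [230.9 197.5] [[219.0, 194.0], [241.0, 192.0], [242.0, 201.0], [220.0, 203.0]]
side [127 214   9  25  88] [131.4 224.7] [[127.0, 214.0], [131.0, 213.0], [137.0, 237.0], [133.0, 238.0]]
side [197 265  30  18 340] [211.7 273.4] [[196.0, 279.0], [218.0, 257.0], [229.0, 268.0], [207.0, 290.0]]
side [231 280   8  13  52] [233.3 286.4] [[229.0, 281.0], [233.0, 279.0], [238.0, 292.0], [233.0, 294.0]]
side [384 303  26  27 540] [396.6 316.4] [[382.0, 324.0], [386.0, 303.0], [412.0, 308.0], [408.0, 330.0]]
side [423 329   8  13  63] [426.7 335.7] [[423.0, 341.0], [426.0, 329.0], [431.0, 330.0], [428.0, 342.0]]
```

View pics/crop1.png

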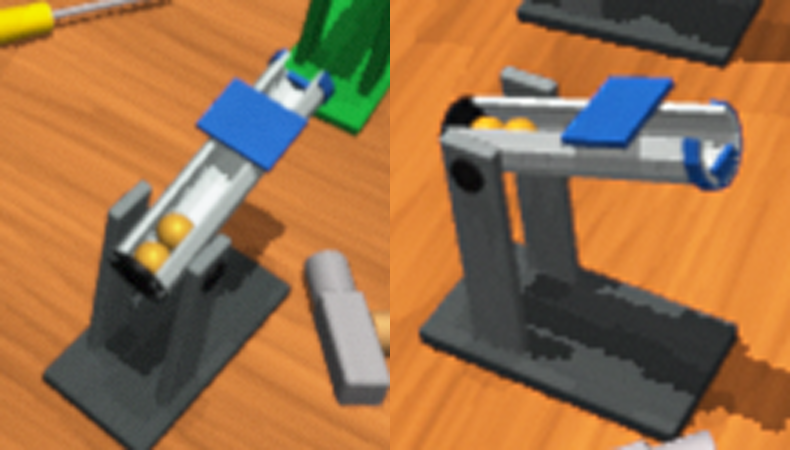

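The crop confirms the choice: two brass balls near the closed end at scene (375,298), blue plate at scene (404,261) and side (212,273). Next I triangulate the plate from its contour corners.

```bash
cat > h.py <<'E'
import numpy as np
from rig import eyes
def P(n):
    c=eyes.get_calibration(n); E=np.linalg.inv(c['extrinsics']); return c['mtx']@E[:3]
def tri(obs):
    A=[]
    for M,(u,v) in obs: A+= [u*M[2]-M[0], v*M[2]-M[1]]
    A=np.array(A); A/=np.linalg.norm(A[:,:3],axis=1)[:,None]
    X=np.linalg.svd(A)[2][-1]; X=X[:3]/X[3]
    res=[]
    for M,p in obs:
        q=M@np.r_[X,1]; res.append(np.linalg.norm(q[:2]/q[2]-p))
    return X,np.round(res,1)
def ray(n,p,z):
    c=eyes.get_calibration(n); d=c['extrinsics'][:3,:3]@np.linalg.solve(c['mtx'],[p[0],p[1],1]); o=c['extrinsics'][:3,3]
    return o+d*(z-o[2])/d[2]
E
python3 - <<'E'
from h import *
a,b=P('scene'),P('side')
np.set_printoptions(precision=4,suppress=True)
prs=[((403.6,261.1),(211.7,273.4)),((424,260),(211,282)),((400,246.7),(227.6,265.4)),((407.3,276),(197.3,280)),((386,261.7),(211,264.7))]
for s,t in prs: print(tri([(a,s),(b,t)]))
# base corners scene crop and side crop
for p in [(45,377),(290,290)]: print(ray('scene',(320+p[0]/3,220+p[1]/3),0.008))
for p in [(30,335),(283,435),(345,327)]: print(ray('side',(150+p[0]/3.636,245+p[1]/3.913),0.008))
E
```

```text
(array([0.5118, 0.2602, 0.1566]), array([0.7, 0.7]))
(array([0.5002, 0.2871, 0.1652]), array([1.4, 1.4]))
(array([0.4911, 0.2429, 0.1628]), array([0.2, 0.2]))
(array([0.531, 0.276, 0.151]), array([0.5, 0.5]))
(array([0.5242, 0.2366, 0.1523]), array([0., 0.]))
[0.6182 0.2122 0.008 ]
[0.4812 0.2994 0.008 ]
[0.6238 0.2803 0.008 ]
[0.4788 0.2994 0.008 ]
[0.4703 0.2331 0.008 ]
```

```bash
cat > go.py <<'E'
import sys,numpy as np
from scipy.spatial.transform import Rotation as R
from rig import status
def go(t):
    o=status.get_obs(); Q=R.from_quat(o['eef_rot']); p=np.array(o['tool_pos'])
    print('clock',round(o['clock'],2),'pos',p.round(4),'F',np.round(o['contact_force'],2),'w',round(o['grip_width'],4))
    print('axes rows x,y,z:\n',Q.as_matrix().T.round(3))
    ys=np.array([0.13,0.99,0]); ys/=np.linalg.norm(ys)
    for s in (1,-1):
        x=np.array([0,0,-1.]); y=s*ys; T=R.from_matrix(np.c_[x,y,np.cross(x,y)])
        print('twist',s,((Q.inv()*T).as_rotvec()/(np.pi/4)).round(3))
    print('slide',(Q.inv().apply(np.array(t)-p)/0.4).round(4))
go(list(map(float,sys.argv[1:4])))
E
python3 go.py 0.512 0.260 0.22
```

```text
clock 0.15 pos [ 0.6494 -0.      0.1864] F [ 0.17  0.92 -0.32] w 0.0917
axes rows x,y,z:
 [[-0.002  0.    -1.   ]
 [ 1.     0.    -0.002]
 [ 0.    -1.    -0.   ]]
twist 1 [-1.834e+00 -1.000e-03  2.000e-03]
twist -1 [2.166e+00 2.000e-03 2.000e-03]
slide [-0.0834 -0.3436 -0.6501]
```

{"name": "send_rows", "arguments": {"motion": [{"slide": [-0.1,0,0],"twist": [-0.2,0,0],"gripper": -1},{"slide": [-0.13,0,0],"twist": [-0.4,0,0],"gripper": -1},{"slide": [-0.13,-0.05,-0.1],"twist": [-0.6,0,0],"gripper": -1},{"slide": [-0.13,-0.1,-0.2],"twist": [-0.8,0,0],"gripper": -1},{"slide": [-0.13,-0.15,-0.3],"twist": [-0.95,0,0],"gripper": -1},{"slide": [-0.13,-0.2,-0.4],"twist": [-1,0,0],"gripper": -1},{"slide": [-0.13,-0.26,-0.5],"twist": [-1,0,0],"gripper": -1},{"slide": [-0.13,-0.3,-0.6],"twist": [-1,0,0],"gripper": -1},{"slide": [-0.13,-0.344,-0.65],"twist": [-1,0,0],"gripper": -1},{"slide": [-0.13,-0.344,-0.65],"twist": [-1,0,0],"gripper": -1}]}}

```text
clock: 1.15
tool_pos: [0.508, 0.2651, 0.2389]
eef_rot: [0.268, 0.656, -0.268, 0.653]
contact_force: [-0.3, -0.6, 0.9]
grip_width: 0.0164
```

```bash
python3 go.py 0.512 0.260 0.2
```

```text
clock 1.15 pos [0.508  0.2651 0.2389] F [-0.31 -0.59  0.92] w 0.0164
axes rows x,y,z:
 [[-0.003  0.002 -1.   ]
 [ 0.701  0.713 -0.001]
 [ 0.713 -0.701 -0.003]]
twist 1 [-0.823 -0.004 -0.001]
twist -1 [ 3.177e+00 -1.000e-03  6.000e-03]
slide [ 0.0973 -0.002   0.0163]
```

{"name": "send_rows", "arguments": {"motion": [{"slide": [0,0,0.016],"twist": [-0.2,0,0],"gripper": -1},{"slide": [0.03,0,0.016],"twist": [-0.4,0,0],"gripper": -1},{"slide": [0.06,0,0.016],"twist": [-0.6,0,0],"gripper": -1},{"slide": [0.08,0,0.016],"twist": [-0.8,0,0],"gripper": -1},{"slide": [0.097,-0.002,0.016],"twist": [-0.823,0,0],"gripper": -1},{"slide": [0.097,-0.002,0.016],"twist": [-0.823,0,0],"gripper": -1},{"slide": [0.097,-0.002,0.016],"twist": [-0.823,0,0],"gripper": -1}]}}

```text
clock: 1.85
tool_pos: [0.5123, 0.2593, 0.1999]
eef_rot: [0.048, 0.707, -0.047, 0.704]
contact_force: [1.0, -0.2, 0.8]
grip_width: 0.0004
```

```bash
python3 go.py 0.512 0.260 0.165; python3 - <<'E'
from rig import eyes
from h import *
import cv2
M=P('wrist'); print(repr(M)); w=eyes.read_camera('wrist'); s=eyes.read_camera('side')
cv2.imwrite('pics/w1.png',w); cv2.imwrite('pics/s1.png',s)
h=cv2.cvtColor(w,cv2.COLOR_BGR2HSV);m=cv2.inRange(h,(100,120,60),(125,255,255))
k,l,st,c=cv2.connectedComponentsWithStats(m)
for i in range(1,k):
    if st[i,4]>60: print(st[i],c[i].round(1))
for q in [(0.512,.26,.1565)]:
    v=M@np.r_[q,1]; print('predicted plate px',v[:2]/v[2])
E
```

```text
clock 1.85 pos [0.5123 0.2593 0.1999] F [ 1.03 -0.23  0.77] w 0.0004
axes rows x,y,z:
 [[-0.003  0.002 -1.   ]
 [ 0.133  0.991  0.001]
 [ 0.991 -0.133 -0.003]]
twist 1 [-0.004 -0.004 -0.002]
twist -1 [ 3.996e+00 -2.000e-03  7.000e-03]
slide [ 0.0874  0.0016 -0.0007]
array([[ 1.09704545e+02,  2.99374157e+02, -2.69771117e+02,
        -2.18276256e+01],
       [ 3.50349105e+02, -4.66915338e+01, -1.27389883e+02,
        -9.25823827e+01],
       [ 2.45556332e-01, -3.15091067e-02, -9.68870096e-01,
         2.84215877e-01]])
[269 144  22   9 180] [279.6 148.3]
[256 148   9  19  89] [259.8 158.4]
[296 149   8  18  85] [299.4 159.1]
[ 252  197   56   40 2122] [279.  215.9]
predicted plate px [279.70234903 218.77500305]
```

View pics/w1.png

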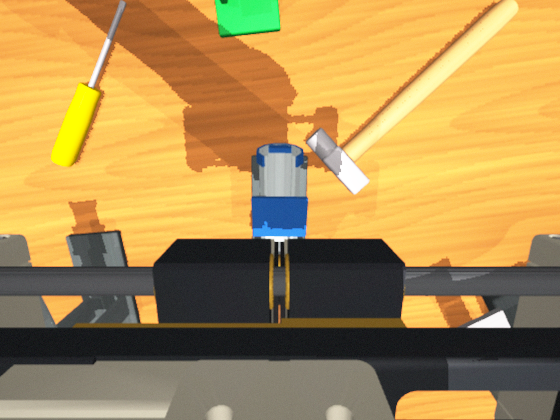

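View pics/s1.png

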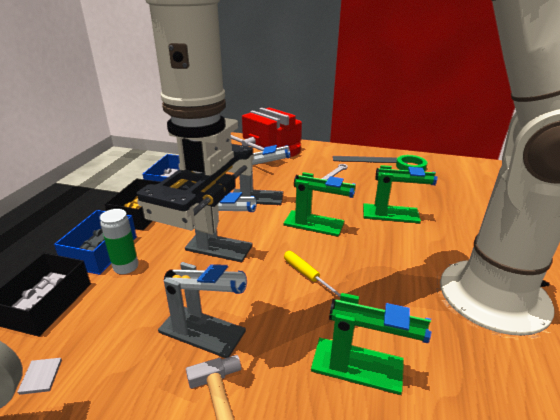

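The wrist view shows the plate centred under the closed fingers at (279,216), with the tube straight up the picture. That agrees with the triangulation and with the stand's turn. Now a slow press.

{"name": "send_rows", "arguments": {"motion": [{"slide": [0.04,0,0],"twist": [0,0,0],"gripper": -1},{"slide": [0.07,0.001,0],"twist": [0,0,0],"gripper": -1},{"slide": [0.0875,0.001,0],"twist": [0,0,0],"gripper": -1},{"slide": [0.095,0.001,-0.001],"twist": [0,0,0],"gripper": -1},{"slide": [0.1025,0.001,-0.002],"twist": [0,0,0],"gripper": -1},{"slide": [0.11,0.001,-0.004],"twist": [0,0,0],"gripper": -1},{"slide": [0.1175,0.001,-0.006],"twist": [0,0,0],"gripper": -1},{"slide": [0.125,0.001,-0.008],"twist": [0,0,0],"gripper": -1}]}}

```text
clock: 2.75
tool_pos: [0.5093, 0.2609, 0.1505]
eef_rot: [0.048, 0.706, -0.046, 0.705]
contact_force: [0.8, -0.1, 0.1]
grip_width: 0.0004
```

```bash
cat > look.py <<'E'
import sys,cv2,numpy as np
from rig import eyes
t=sys.argv[1]
w=eyes.read_camera('wrist')[100:250,190:370]; s=eyes.read_camera('side')[225:365,140:280]
cv2.imwrite(f'pics/{t}.png',np.hstack([cv2.resize(w,(400,400),interpolation=2),cv2.resize(s,(400,400),interpolation=2)]))
E
python3 look.py a1; python3 go.py 0.503 0.2612 0.13
```

```text
clock 2.85 pos [0.5089 0.2607 0.1502] F [-0.27 -0.12 -0.47] w 0.0008
axes rows x,y,z:
 [[-0.003  0.002 -1.   ]
 [ 0.132  0.991  0.001]
 [ 0.991 -0.132 -0.003]]
twist 1 [-0.002 -0.004 -0.002]
twist -1 [ 3.998e+00 -3.000e-03  6.000e-03]
slide [ 0.0505 -0.0007 -0.0146]
```

View pics/a1.png

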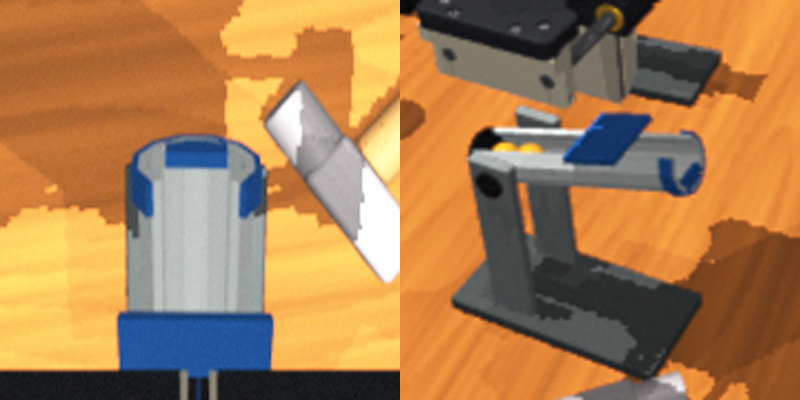

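```bash
python3 - <<'E'
from h import *
from rig import status,eyes
import cv2
p=np.array(status.get_obs()['tool_pos'])
for n in ('scene','side'):
    v=P(n)@np.r_[p,1]; print(n,v[:2]/v[2])
cv2.imwrite('pics/a2.png',np.hstack([cv2.resize(eyes.read_camera('scene')[150:370,220:440],(400,400),interpolation=2),cv2.resize(eyes.read_camera('side')[150:370,120:340],(400,400),interpolation=2)]))
E
```

```text
scene [404.18828897 263.50574831]
side [213.96321213 276.35917894]
```

View pics/a2.png

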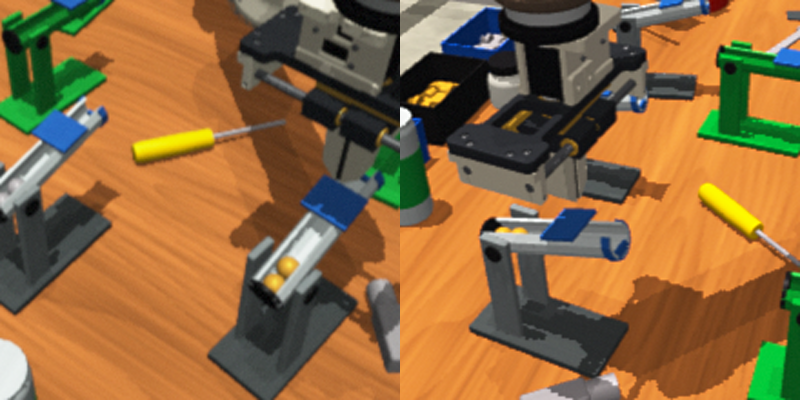

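```bash
python3 - <<'E'
from h import *
import cv2
o=[]
for n,(y,x) in (('scene',(200,360)),('side',(225,160))):
    im=eyes.read_camera(n); cv2.imwrite(f'pics/{n}3.png',im)
    o.append(cv2.resize(im[y:y+90,x:x+90],(400,400),interpolation=cv2.INTER_CUBIC))
    h=cv2.cvtColor(im,cv2.COLOR_BGR2HSV)
    m=cv2.inRange(h,(100,120,40),(125,255,255))
    k,l,s,c=cv2.connectedComponentsWithStats(m)
    for i in range(1,k):
        if s[i,4]>30 and x<c[i,0]<x+90 and y<c[i,1]<y+90: print(n,s[i],c[i].round(1))
cv2.imwrite('pics/a3.png',np.hstack(o))
E
```

```text
scene [386 247  36  30 585] [403.4 261.1]
side [197 265  30  18 331] [211.6 273.6]
side [231 281   8  12  50] [233.4 286.7]
side [238 282   8  10  38] [241.5 286.4]
```

View pics/a3.png

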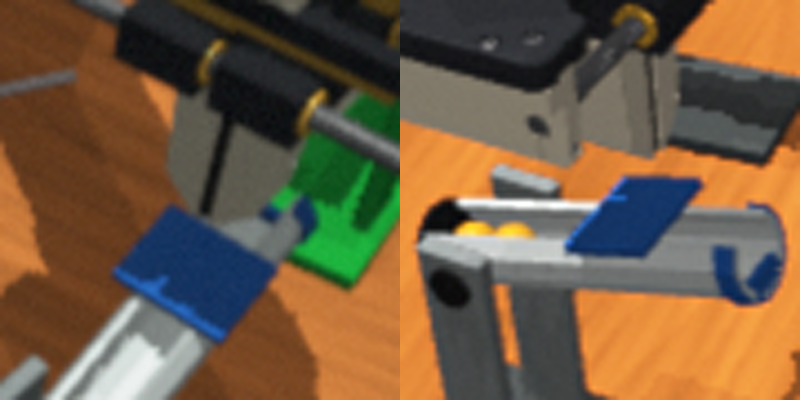

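```bash
python3 - <<'E'
from h import *
np.set_printoptions(precision=4,suppress=True)
for z in (.15,.17,.19,.21):
    print(z,'scene gap',ray('scene',(412.2,224.8),z)[:2],ray('scene',(406.1,248.4),z)[:2],'side',ray('side',(217.4,243),z)[:2],ray('side',(215.8,259.9),z)[:2])
a,b=P('scene'),P('side')
print('plate',tri([(a,(403.4,261.1)),(b,(211.6,273.6))]))
for s in ((406.1,248.4),(404,256)): print(tri([(a,s),(b,(215.8,259.9))]))
from rig import status
o=status.get_obs();print(o['tool_pos'],o['joints'],o['contact_force'])
print(eyes.get_calibration('wrist')['extrinsics'])
E
```

```text
0.15 scene gap [0.4174 0.2341] [0.4764 0.2493] side [0.5387 0.173 ] [0.5226 0.2197]
0.17 scene gap [0.4398 0.2398] [0.4963 0.2544] side [0.5269 0.1979] [0.5115 0.2424]
0.19 scene gap [0.4622 0.2455] [0.5163 0.2594] side [0.5152 0.2227] [0.5005 0.2652]
0.21 scene gap [0.4846 0.2512] [0.5362 0.2645] side [0.5034 0.2476] [0.4895 0.2879]
plate (array([0.5119, 0.2601, 0.1563]), array([0.9, 0.8]))
(array([0.5058, 0.2561, 0.1806]), array([0.8, 0.7]))
(array([0.5104, 0.2544, 0.1732]), array([4. , 3.8]))
[0.5094 0.2609 0.1507] [ 0.0906  0.485  -0.7931  1.7771  0.3909  1.0451  0.593 ] [-0.513   0.0453 -0.2   ]
[[ 0.1316  0.96    0.247   0.4412]
 [ 0.9913 -0.128  -0.0307  0.2695]
 [ 0.0021  0.2489 -0.9685  0.3479]
 [ 0.      0.      0.      1.    ]]
```

View pics/scene3.png

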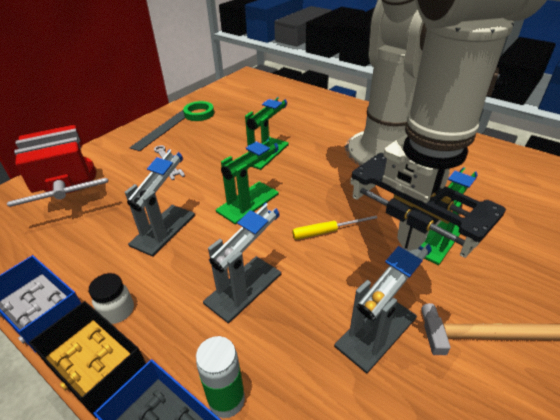

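View pics/side3.png

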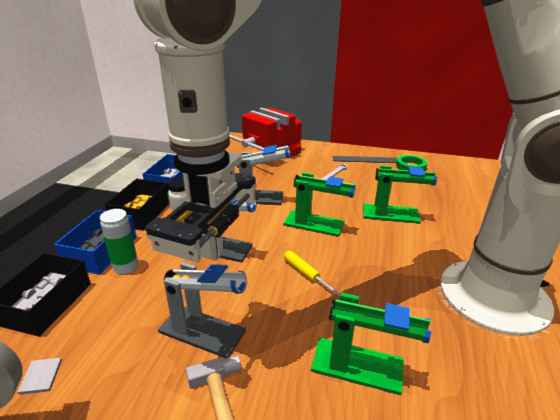

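The two views put the fingertips near z = 0.18 while the reported TCP is 0.150. The plate has not moved and no force shows. The real tips therefore seem to end about 25–30 mm short of the TCP, and I'll go on with short guarded steps on the force reading.

{"name": "send_rows", "arguments": {"motion": [{"slide": [0.0075,0,0.002],"twist": [0,0,0],"gripper": -1},{"slide": [0.015,0,0.004],"twist": [0,0,0],"gripper": -1},{"slide": [0.0225,0,0.006],"twist": [0,0,0],"gripper": -1},{"slide": [0.03,0,0.006],"twist": [0,0,0],"gripper": -1},{"slide": [0.0375,0,0.006],"twist": [0,0,0],"gripper": -1}]}}

```text
clock: 3.55
tool_pos: [0.5116, 0.2606, 0.1353]
eef_rot: [0.047, 0.706, -0.046, 0.705]
contact_force: [-0.6, -0.6, -1.5]
grip_width: 0.0
```

```bash
cat > look2.py <<'E'
import sys
from h import *
import cv2
from rig import status
o=[]
for n,(y,x) in (('scene',(200,360)),('side',(225,160))):
    im=eyes.read_camera(n)
    o.append(cv2.resize(im[y:y+90,x:x+90],(400,400),interpolation=cv2.INTER_CUBIC))
cv2.imwrite(f'pics/{sys.argv[1]}.png',np.hstack(o))
s=status.get_obs();print(s['clock'],s['tool_pos'],s['contact_force'],s['torque'])
E
python3 look2.py a4
```

```text
3.65 [0.51133516 0.26037743 0.13508665] [ 0.77211438 -0.24688014  0.22533272] [ 0.09767809 -0.05195373  0.04802059]
```

View pics/a4.png

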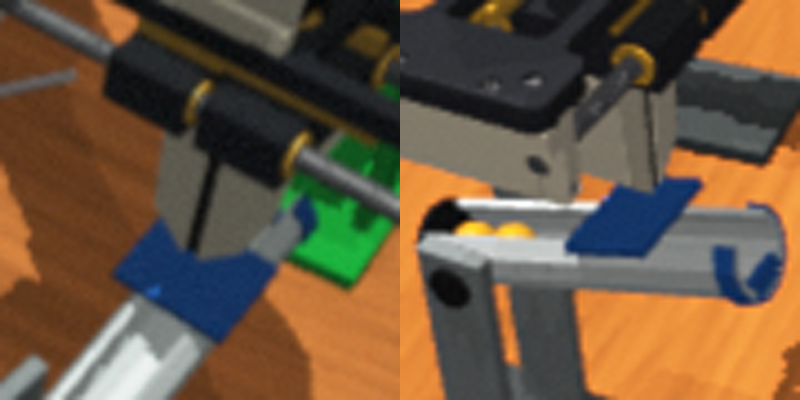

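```bash
python3 - <<'E'
from h import *
a,b=P('scene'),P('side')
f=90/400
# gap bottom end
print(tri([(a,(360+193*f,200+250*f)),(b,(160+253*f,225+190*f))]))
print(tri([(a,(360+230*f,200+258*f)),(b,(160+253*f,225+190*f))]))
E
```

```text
(array([0.50595511, 0.25502563, 0.16293937]), array([1., 1.]))
(array([0.50358606, 0.2653632 , 0.16824715]), array([3.3, 3.2]))
```

{"name": "send_rows", "arguments": {"motion": [{"slide": [0.0075,0,0],"twist": [0,0,0],"gripper": -1},{"slide": [0.015,0,0],"twist": [0,0,0],"gripper": -1},{"slide": [0.0225,0,0],"twist": [0,0,0],"gripper": -1},{"slide": [0.03,0,0],"twist": [0,0,0],"gripper": -1},{"slide": [0.0375,0,0],"twist": [0,0,0],"gripper": -1},{"slide": [0.045,0,0],"twist": [0,0,0],"gripper": -1}]}}

```text
clock: 4.25
tool_pos: [0.5111, 0.2608, 0.1172]
eef_rot: [0.047, 0.707, -0.046, 0.705]
contact_force: [-1.7, 0.2, 4.3]
grip_width: 0.0006
```

```bash
python3 look2.py a5
```

```text
4.35 [0.51099624 0.26076815 0.11685425] [-0.97439715  0.26103036  1.27882445] [0.15387107 0.04557148 0.01168946]
```

View pics/a5.png

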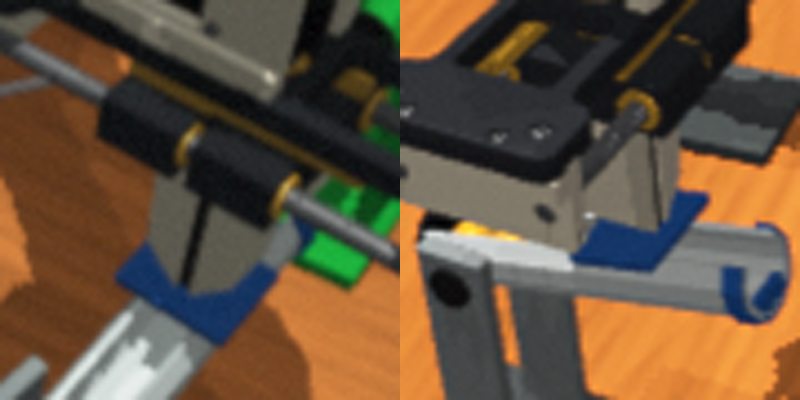

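Contact is made: about 4 N, and the tube is tilting. I continue slowly.

{"name": "send_rows", "arguments": {"motion": [{"slide": [0.0065,0,0],"twist": [0,0,0],"gripper": -1},{"slide": [0.013,0,-0.002],"twist": [0,0,0],"gripper": -1},{"slide": [0.0195,0,-0.004],"twist": [0,0,0],"gripper": -1},{"slide": [0.026,0,-0.006],"twist": [0,0,0],"gripper": -1}]}}

```text
clock: 4.75
tool_pos: [0.5082, 0.2614, 0.1063]
eef_rot: [0.047, 0.707, -0.046, 0.704]
contact_force: [-2.5, 1.0, 3.8]
grip_width: 0.0002
```

```bash
python3 look2.py a6; python3 look.py b6
```

```text
4.85 [0.50825144 0.26119226 0.10598077] [-1.28550222 -0.04102233  0.54822253] [ 0.134196    0.02321044 -0.01390294]
```

View pics/a6.png

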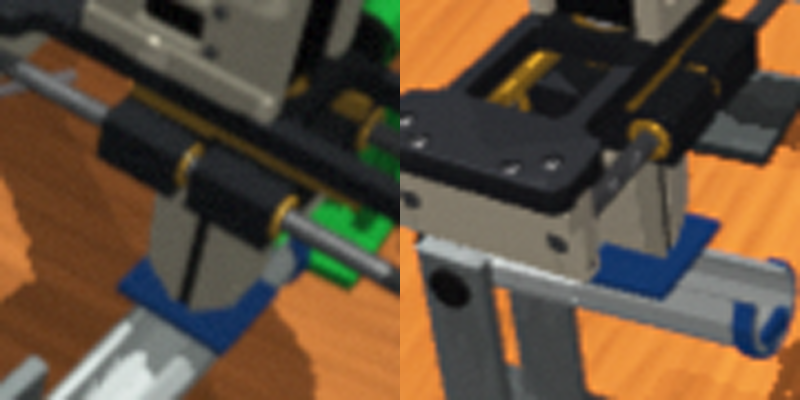

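View pics/b6.png

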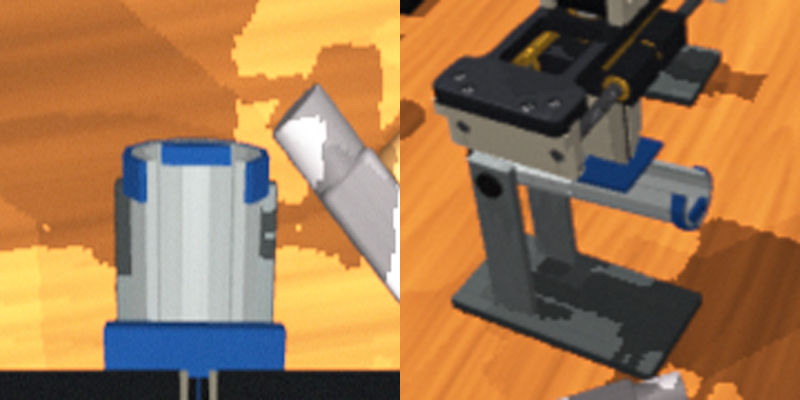

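{"name": "send_rows", "arguments": {"motion": [{"slide": [0.006,0,-0.001],"twist": [0,0,0],"gripper": -1},{"slide": [0.012,0,-0.002],"twist": [0,0,0],"gripper": -1},{"slide": [0.012,0,-0.002],"twist": [0,0,0],"gripper": -1},{"slide": [0.012,0,-0.002],"twist": [0,0,0],"gripper": -1},{"slide": [0.012,0,-0.002],"twist": [0,0,0],"gripper": -1},{"slide": [0.012,0,-0.002],"twist": [0,0,0],"gripper": -1},{"slide": [0.012,0,-0.002],"twist": [0,0,0],"gripper": -1},{"slide": [0.012,0,-0.002],"twist": [0,0,0],"gripper": -1}]}}

```text
clock: 5.75
tool_pos: [0.5082, 0.2606, 0.1013]
eef_rot: [0.047, 0.707, -0.046, 0.705]
contact_force: [-0.7, -0.4, -0.3]
grip_width: 0.0005
```

```bash
python3 look.py b7; python3 look2.py a7
```

```text
5.95 [0.50813759 0.26073111 0.10132901] [0.40671364 0.366783   0.848833  ] [ 0.04742477 -0.03940223 -0.01883417]
```

View pics/b7.png

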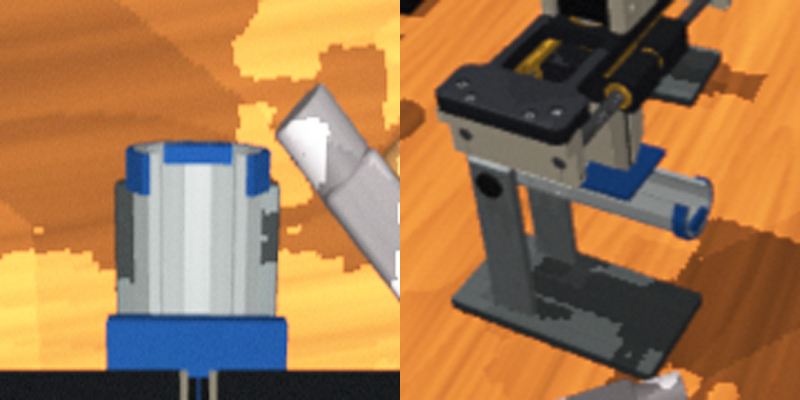

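```bash
python3 - <<'E'
from h import *
import cv2
w=P('wrist'); iw=eyes.read_camera('wrist'); s=P('side'); im=eyes.read_camera('side')
cv2.imwrite('pics/a8.png',np.hstack([cv2.resize(iw[140:230,230:330],(400,360),interpolation=2),cv2.resize(im[260:320,205:272],(400,360),interpolation=2)]))
np.set_printoptions(precision=4,suppress=True); np.save('w8.npy',w)
E
```

```text
(no output)
```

View pics/a8.png

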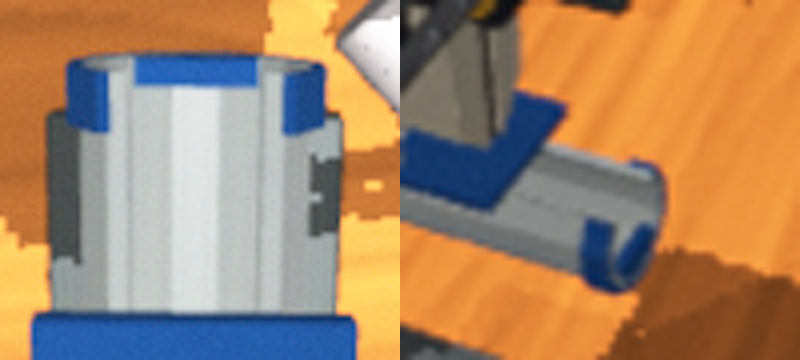

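```bash
python3 - <<'E'
from h import *
w=np.load('w8.npy'); s=P('side')
np.set_printoptions(precision=4,suppress=True)
def W(x,y): return (230+x/4,140+y/4)
def S(x,y): return (205+(x-400)/5.97,260+y/6)
for a,b in [(W(285,132),S(583,222)),(W(287,70),S(612,226)),(W(356,316),S(490,210)),(W(34,316),S(565,105))]:
    print(tri([(w,a),(s,b)]))
E
```

```text
(array([0.4642, 0.279 , 0.1323]), array([1.9, 0.6]))
(array([0.4557, 0.28  , 0.1341]), array([1.6, 0.5]))
(array([0.489 , 0.2852, 0.1362]), array([0.5, 0.2]))
(array([0.4831, 0.2423, 0.138 ]), array([1.1, 0.4]))
```

Triangulating the plate's front edge gives z of about 0.137, so the tube is only level and the balls have not rolled. It needs a few mm more.

{"name": "send_rows", "arguments": {"motion": [{"slide": [0.006,0,0],"twist": [0,0,0],"gripper": -1},{"slide": [0.0115,0,-0.001],"twist": [0,0,0],"gripper": -1},{"slide": [0.0115,0,-0.001],"twist": [0,0,0],"gripper": -1},{"slide": [0.0115,0,-0.001],"twist": [0,0,0],"gripper": -1},{"slide": [0.0115,0,-0.001],"twist": [0,0,0],"gripper": -1},{"slide": [0.0115,0,-0.001],"twist": [0,0,0],"gripper": -1},{"slide": [0.0115,0,-0.001],"twist": [0,0,0],"gripper": -1}]}}

```text
clock: 6.75
tool_pos: [0.5079, 0.2607, 0.0967]
eef_rot: [0.047, 0.706, -0.046, 0.705]
contact_force: [0.9, -0.7, 0.2]
grip_width: 0.0005
```

```bash
python3 look.py b9; python3 go.py .508 .2607 .092
```

```text
clock 6.85 pos [0.508  0.2607 0.0967] F [-0.89  0.13  0.38] w 0.0008
axes rows x,y,z:
 [[-0.002  0.002 -1.   ]
 [ 0.132  0.991  0.001]
 [ 0.991 -0.132 -0.003]]
twist 1 [-0.002 -0.003 -0.002]
twist -1 [ 3.998e+00 -3.000e-03  5.000e-03]
slide [ 0.0118 -0.      0.    ]
```

View pics/b9.png

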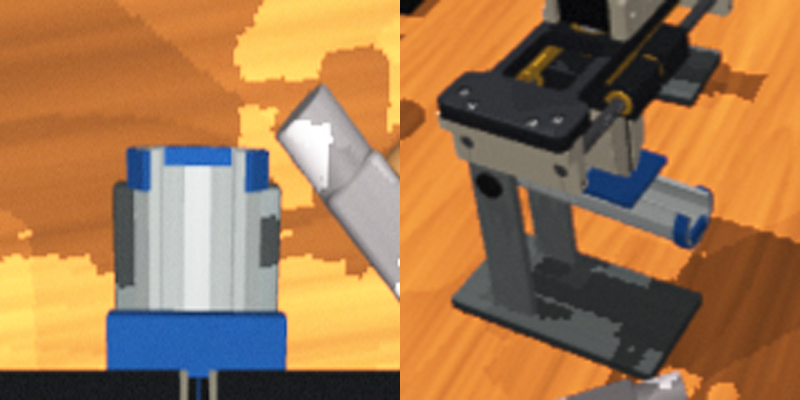

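{"name": "send_rows", "arguments": {"motion": [{"slide": [0.006,0,0],"twist": [0,0,0],"gripper": -1},{"slide": [0.0118,0,0],"twist": [0,0,0],"gripper": -1},{"slide": [0.0118,0,0],"twist": [0,0,0],"gripper": -1},{"slide": [0.0118,0,0],"twist": [0,0,0],"gripper": -1},{"slide": [0.0118,0,0],"twist": [0,0,0],"gripper": -1},{"slide": [0.0118,0,0],"twist": [0,0,0],"gripper": -1},{"slide": [0.0118,0,0],"twist": [0,0,0],"gripper": -1},{"slide": [0.0118,0,0],"twist": [0,0,0],"gripper": -1},{"slide": [0.0118,0,0],"twist": [0,0,0],"gripper": -1}]}}

```text
clock: 7.75
tool_pos: [0.5083, 0.2606, 0.092]
eef_rot: [0.047, 0.706, -0.046, 0.705]
contact_force: [-0.4, 0.3, 0.2]
grip_width: 0.0004
```

```bash
python3 look.py b10; python3 go.py .508 .2607 .088
```

```text
clock 7.85 pos [0.5082 0.2606 0.092 ] F [-1.49 -0.4   0.07] w 0.0004
axes rows x,y,z:
 [[-0.002  0.002 -1.   ]
 [ 0.132  0.991  0.001]
 [ 0.991 -0.132 -0.002]]
twist 1 [-0.002 -0.003 -0.002]
twist -1 [ 3.998e+00 -3.000e-03  5.000e-03]
slide [ 0.0099  0.0002 -0.0005]
```

View pics/b10.png

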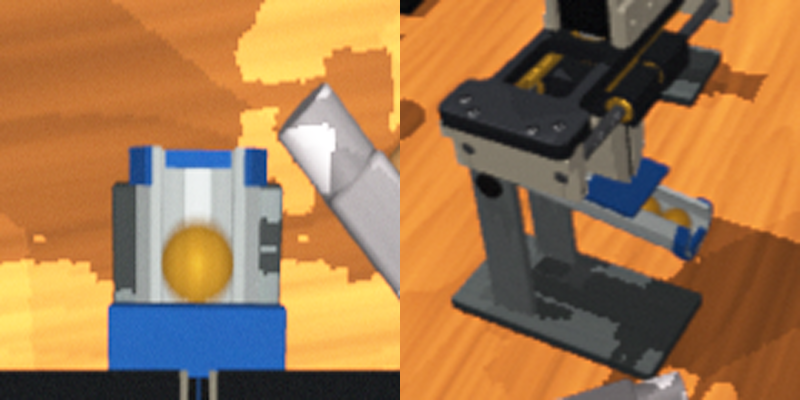

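The first brass ball is rolling towards the lip at about (279,199) in the wrist view. I hold still to let it settle.

{"name": "send_rows", "arguments": {"motion": [{"slide": [0,0,0],"twist": [0,0,0],"gripper": -1},{"slide": [0,0,0],"twist": [0,0,0],"gripper": -1},{"slide": [0,0,0],"twist": [0,0,0],"gripper": -1},{"slide": [0,0,0],"twist": [0,0,0],"gripper": -1},{"slide": [0,0,0],"twist": [0,0,0],"gripper": -1},{"slide": [0,0,0],"twist": [0,0,0],"gripper": -1},{"slide": [0,0,0],"twist": [0,0,0],"gripper": -1},{"slide": [0,0,0],"twist": [0,0,0],"gripper": -1}]}}

```text
clock: 8.65
tool_pos: [0.5082, 0.2606, 0.092]
eef_rot: [0.047, 0.706, -0.046, 0.705]
contact_force: [0.7, 0.1, 1.4]
grip_width: 0.0006
```

```bash
python3 look.py b11
```

View pics/b11.png

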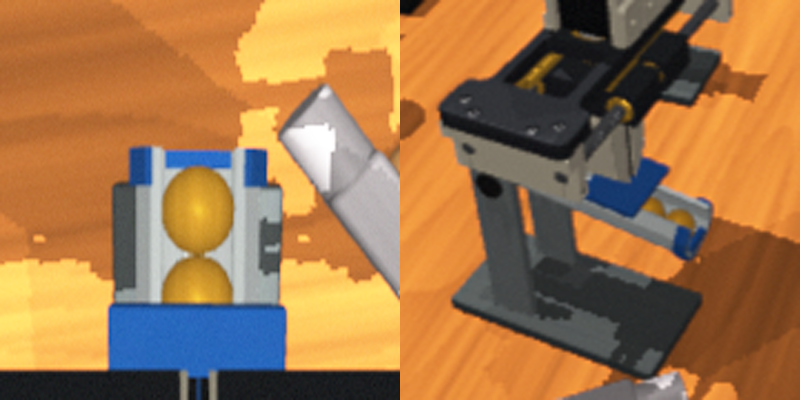

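Both brass balls are now against the lip, the first at wrist (279,179). I lift off straight up.

{"name": "send_rows", "arguments": {"motion": [{"slide": [-0.02,0,0],"twist": [0,0,0],"gripper": -1},{"slide": [-0.05,0,0],"twist": [0,0,0],"gripper": -1},{"slide": [-0.1,0,0],"twist": [0,0,0],"gripper": -1},{"slide": [-0.15,0,0],"twist": [0,0,0],"gripper": -1},{"slide": [-0.2,0,0],"twist": [0,0,0],"gripper": -1},{"slide": [-0.25,0,0],"twist": [0,0,0],"gripper": -1},{"slide": [-0.28,0,0],"twist": [0,0,0],"gripper": -1},{"slide": [-0.28,0,0],"twist": [0,0,0],"gripper": -1},{"slide": [-0.28,0,0],"twist": [0,0,0],"gripper": -1}]}}

```text
clock: 9.65
tool_pos: [0.5083, 0.2601, 0.2039]
eef_rot: [0.047, 0.706, -0.046, 0.705]
contact_force: [-0.2, 0.2, -1.1]
grip_width: 0.0006
```

```bash
python3 - <<'E'
from h import *
from rig import status
import cv2
o=[];ob=[]
for n,(y,x) in (('scene',(200,340)),('side',(235,160))):
    im=eyes.read_camera(n); cv2.imwrite(f'pics/{n}F.png',im)
    o.append(cv2.resize(im[y:y+100,x:x+100],(400,400),interpolation=2))
    h=cv2.cvtColor(im,cv2.COLOR_BGR2HSV); m=cv2.inRange(h,(100,120,40),(125,255,255))
    k,l,s,c=cv2.connectedComponentsWithStats(m)
    i=max((i for i in range(1,k) if x<c[i,0]<x+100 and y<c[i,1]<y+100),key=lambda i:s[i,4])
    print(n,s[i],c[i]); ob.append((P(n),c[i]))
X,res=tri(ob); print('plate',X,res)
from scipy.optimize import brentq
print('tilt',brentq(lambda t:.12-.075*np.sin(t)+.018*np.cos(t)-X[2],-.5,.9))
cv2.imwrite('pics/f1.png',np.hstack(o))
W=P('wrist'); cv2.imwrite('pics/wF.png',eyes.read_camera('wrist'))
q=status.get_obs(); print(q['clock'],q['tool_pos'],q['contact_force'])
E
```

```text
scene [387 259  34  25 435] [403.27816092 270.64597701]
side [203 277  30  24 420] [217.7        288.52857143]
plate [0.50310467 0.26145271 0.12666101] [0.7 0.7]
tilt 0.14907621581838953
9.8 [0.50776103 0.25986753 0.20287529] [ 0.47684703  0.43116425 -0.49208365]
```

View pics/f1.png

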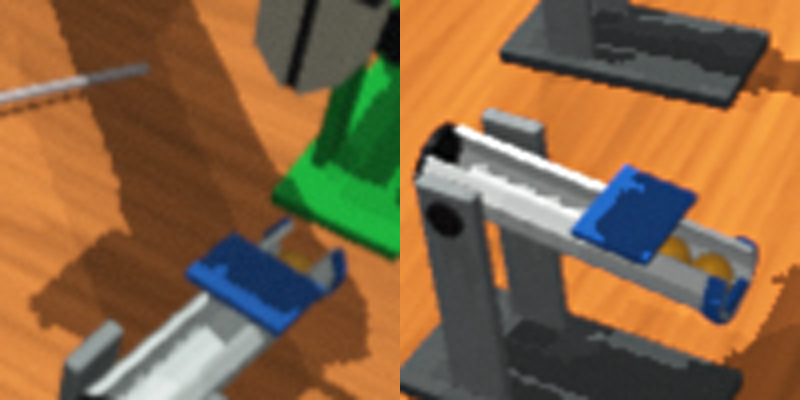

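View pics/sideF.png

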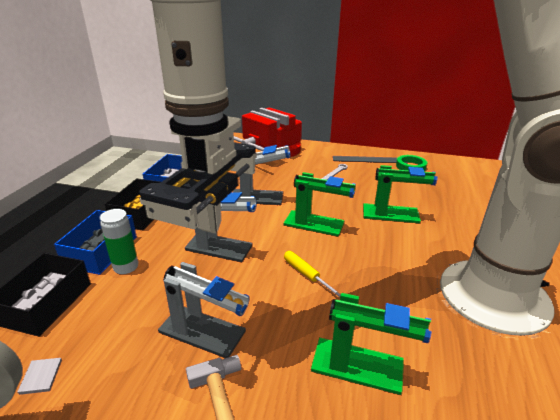

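View pics/wF.png

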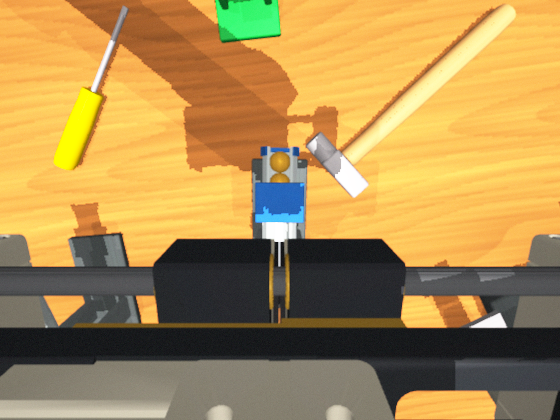

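After lift-off the ball lies at the lip at wrist (280,162), the tilt measures about 0.15 rad, and the gripper is clear. I hand in.

```bash
python3 -c "
from rig import r
print(r.sign_off())"
```

```text
the job is handed in; nothing more can be done
None
```

I pressed the brass tube's thumb plate down slowly with the closed fingertips until both brass balls rolled forward. I waited for them to settle, lifted straight off and handed the job in at about 9.8 s.

**Last checks:**
- **Tilt:** about 0.15 rad mouth-down, from the plate triangulated in two views (residual 0.7 px). The limit is 0.40 rad.
- **First ball:** it lies against the lip in the wrist and side views, with the second ball touching it. I judged this by eye and did not measure its distance from the rim.
- **Other tubes:** the steel and black tubes look unmoved in the side view. I did not measure their tilt again.
- **Gripper:** it is clear of everything, about 75 mm above the plate or more, and the last force reading was under 1 N.

**What disagreed:** the real fingertips showed about 28 mm higher than the reported TCP. The first approach therefore stopped short of the plate, and I found the contact by short steps, watching the force and the pictures. My early guess of the tilt was also too high; measuring the plate's edge showed the tube was still about level, so I pressed about 9 mm further.

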